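Reach a vial out from under the low shelf

ROBOT

A 6-joint arm with a two-finger parallel gripper is mounted at the origin on the work surface. World frame = base frame: x ahead of the robot, y to its left, z up, the work surface at z = 0. Lengths are in mm, angles in rad, forces in N, time in s.
With the tool pointing down it reaches from about 300 to 775 mm from the base axis. Payload 14.6 kg.
Tool frame: the origin (TCP) lies on the centre line of the jaws, within the pads' length; the fingertips stand 19 mm ahead of it and the grasp point (between the pads) is the TCP (bot.tip_reach is the distance from the TCP to the fingertips, in mm); z points along the fingers, y is the line along which they close (so a half turn about z gives the same grasp; the last joint's range is limited). The gripper opens to 85 mm and grips with 20 to 120 N. Pads are 22 mm wide; open, the fingers measure 114 mm over their backs; the gripper's body (76 mm by 85 mm) begins 54 mm behind the grasp point. The pads swing forward as they close: fully open they stand 13 mm farther back than shut.
Start: joints at [-1.355, 0.3, 1.521, -0, 1.321, -0.067], TCP at [153.468, -528.145, 250.281] pointing down, gripper open.
Joint ranges: [-3.03, 3.03], [-0.79, 2.21], [0.23, 2.52], [-1.04, 4.18], [0, 3.07], [-2.55, 2.55]. Speed limits (rad/s): [2.22, 2.22, 2.57, 3.14, 3.14, 3.14].

INTERFACE

Orientations are given as a unit quaternion [w, x, y, z].
In Python, from rig import bot gives the robot as it stands. Calls block until the motion is done:
- bot.move_to(position, orientation): joint-space move of the TCP to a pose.
- bot.servo_line(position, attitude=None, speed=150, until_force=None): straight line of the TCP; attitude=None keeps the orientation; speed is the mean speed in mm/s. With until_force (N) it stops when the force on the tool has changed by that much, and returns True; else False.
- bot.move_joints(angles): joint-space move.
- bot.move_gripper(opening, grip_force=None): finger opening in mm; grip_force is the grip in N (None keeps the last); returns when the fingers have stopped.
- bot.dwell(seconds).
- bot.ik(position, orientation): joint angles nearest the present ones, or None.
- bot.read_state(): the state.
- bot.read_camera(name): name is "scene" or "top" or "wrist"; returns a dict with "image" (420x560x3 uint8, blue, green, red), "depth" (420x560 float32, mm along the optical axis (not along the pixel's ray), 0 where there is no reading), "fovy" (degrees; the focal length in pixels is half the picture's height over the tangent of half this angle, whatever the lens; pixels are square), "cx", "cy" (the principal point, pixels), "eye" and "attitude" of the camera in the world; the wrist camera has in their place "mount" (4x4, takes a point from camera to tool coordinates, whose origin is the TCP and whose axes are the flange's). Camera axes: x right, y down, z forward; pixel columns grow to the right and rows downward; lengths in mm; the calibration is good to about 2 mm. A picture is of the moment at which its call begins: read the wrist's pose just before it.
A pose or a line that the arm cannot do raises bot.MotionError and nothing moves.
- bot.finish_job(): hands the job in; it is judged then, once.
The state is a dict: "clock": time; "joint_positions": joint angles; "qvel": joint speeds; "effort": joint torques, N m; "ee_pos": TCP position; "tool_rot": TCP orientation; "ft_force": force on the tool from outside, world axes, zero at the start; "moment": the same for the moment, N m; "grip_width": finger opening in mm; "grip_force": force on a finger pad.
Only numpy, scipy, OpenCV 4.12 (cv2) and the standard library are available. Lean on these libraries where they do the work, as an engineer would, in place of code of your own. Each camera call takes 0.05 s, during which the arm holds its last target. There are 200 camera calls.

TASK

A glass vial has been left standing far back under the low clear shelf: with the reacher, and never with the gripper itself, squeeze the trigger so that its jaws hold the vial while it is still under the shelf, tightly enough to carry but gently enough not to crush the glass, draw it out upright and set it down gently, standing, in the blue tray. Then stand the reacher back on its foot on the open counter, clear of the trays, and let go; do not press hard on the shelf or disturb the other things.

Things in the scene. Friction and masses are not known exactly. Their poses are not given: they have to be found in the camera images.
- reacher: Hand reacher, 280 g in all, standing on a grey foot 80 long (x -42 to +38), 46 wide, 30 high. Origin: centre of the underside, below the handle; x runs along the shaft to the jaws, z up. Shaft 14 mm thick, axis at z = 22 mm, ending in a black head 40 mm wide at x = 201 mm; two jaws go on from there to x = 280 mm. Centre of mass within 30 mm ahead of the handle.
- handle (a point): Reacher's x = 0, y = 0, z = 85 mm, a point to grip at, from above. Behind it the fixed black plate (back face x = -27 mm, 34 wide, top z = 117), before it the orange trigger plate (30 wide, z 38 to 110, front face x = +27 to +35 at rest). Fingers close along the shaft over both (54 to 62 mm); squeezing works the trigger and shifts the reacher forward in the hand by half the squeeze.
- trigger_guide (a point): Fixed point of the reacher (x = 16, y = 0, z = 31 mm) over which the trigger slides back, up to 22 mm. Its spring resists with 7 N from the first, 9 N at 10.5 mm, where the pads meet a 26 mm wide thing; a grip under 7 N holds the handle with the jaws open. A screw sets the trigger's front face up to 8 mm forward, different each time, not measured: feel for the bite.
- jaw_centre (a point): Point midway between the jaw pads, 262 mm ahead of the reacher's origin, 18 mm above its underside. Axes as the reacher's.
- jaw_left: Jaw on the reacher's +y side, origin at its hinge 195 mm ahead of the reacher's origin; black arm, upright rubber pad 34 mm long, 5 to 31 mm above the reacher's underside. Open, the pads are 48 mm apart, the jaws 75 mm wide outside; both close evenly. The linkage is stiff: once they bite, 0.2 mm more trigger can add 1 N or more at each jaw, so squeeze by force.
- jaw_right: The same on the -y side. Each newton at both jaws takes about 2 N more at the trigger: a grip of 13 to 20 N holds the vial well, above 27 N crushes it.
- vial: Amber glass vial with red cap, about 35 g (25 to 50), 26 mm across, 46 mm tall, standing under the shelf. Origin: centre of its underside. Fragile: each jaw may press it with at most 9 N, and it must not strike the tray or shelf with more than 9 N.
- shelf: Low clear shelf fixed on the counter. Origin: on the counter below its centre; z up. 168 mm wide (x), 240 mm deep (y), top side 71 mm above the counter. Below it is a gap 66 mm high and 160 mm wide, open only on the -y side (to the robot's right); clear side walls 4 mm thick, a white back wall at y = +116 mm. The gap's floor is the counter itself. Press it with less than 15 N.
- shelf_mouth (a point): Middle of the gap's open edge, at counter height: the shelf's y = -120 mm. Axes as the shelf's.
- blue_tray: Blue tray fixed on the counter, where the vial must go. Origin: centre of its underside. 110 x 110 mm outside, walls 4 mm thick, rim 14 mm high, floor 4 mm above the counter.
- white_tray: White tray of the same size, fixed, not to be used.
- shelf_bottle: Bystander: small bottle, 38 mm across, 75 mm tall, standing on top of the shelf. Origin: centre of its underside.
- shelf_jar: Bystander: orange jar, 44 mm across, 50 mm tall, standing on top of the shelf. Origin: centre of its underside.
- carton: Bystander: white carton 60 x 100 x 45 mm on the counter. Origin: centre of its underside.
- pill_jar: Bystander: white jar with a green band, 52 mm across, 85 mm tall, on the counter. Origin: centre of its underside.
- dose_cup: Bystander: small yellow cup, 48 mm across, 50 mm tall, on the counter. Origin: centre of its underside.
- spray: Bystander: white bottle with blue cap, 48 mm across, 140 mm tall, on the counter. Origin: centre of its underside.
Mind the look-alikes: they are no part of the job. There is more than one size of the blue_tray; the one meant has the size given above.

How it is judged (in metres and radians):
On the way, in this order (a step that is already met when the one before it is completed fails the run):
1. both jaws hold the vial, pressing it with more than 1 N each, while it is still under the shelf (20 mm or more inside the mouth) (contact force between each of jaw_left, jaw_right and vial above 1 N and y of vial in the frame of shelf_mouth above 0.02 m), for 0.3 s.
2. the jaws, still pressing the vial with more than 0.5 N each, have it out of the gap, 15 mm or more before the mouth (contact force between each of jaw_left, jaw_right and vial above 0.5 N and y of vial in the frame of shelf_mouth below -0.015 m), for 0.2 s.
At the end, for the whole second after the job is handed in: The vial stands upright (within 0.1 rad), at rest, on the floor of the blue tray, within 42 mm of its centre along each side, untouched by the reacher; the reacher stands on its foot on the counter (below 4 mm, within 0.06 rad of upright), at rest, touching neither tray (x of vial in the frame of blue_tray between -0.042 and 0.042 m and y of vial in the frame of blue_tray between -0.042 and 0.042 m and z of vial in the frame of blue_tray below 0.008 m and angle between vial's own z axis and vertical below 0.1 rad and linear speed of each of vial, reacher below 0.02 m/s and contact force between vial and reacher below 0.05 N and height (world z) of reacher below 0.004 m and angle between reacher's own z axis and vertical below 0.06 rad and contact force between reacher and blue_tray below 0.05 N and contact force between reacher and white_tray below 0.05 N).
It fails at once if the glass breaks: a jaw, a tray or the shelf presses or strikes the vial with more than 9 N (contact force between any of jaw_left, jaw_right and vial above 9 N or contact force between vial and blue_tray above 9 N or contact force between vial and white_tray above 9 N or contact force between vial and shelf above 9 N).
It fails at once if the vial is tipped by more than 0.5 rad (angle between vial's own z axis and vertical above 0.5 rad).
It fails at once if the gripper or arm touches the vial itself (contact force between any of the fingers, the arm and vial above 0.3 N).
It fails at once if the shelf is pressed with more than 15 N (contact force between any of reacher, the fingers, the arm and shelf above 15 N).
It fails at once if a bystander is moved by more than 20 mm (distance of any of shelf_bottle, shelf_jar, carton, pill_jar, dose_cup, spray from where it was at the start of the episode above 0.02 m).
It also fails if it takes over 58 s, if anything falls off the work surface, if the arm or the gripper's body presses on something with over 40 N, if the wrist force passes 120 N, or if a joint passes its speed limit or range.

## Working session

There is one attempt and no reset: what is moved stays moved. The work goes in short steps, each a Python script; the robot and the scene stay as the last script left them, time stands still between calls to the robot, and variables do not carry over. Pictures are saved under pics/ and viewed, at most 14 in all, crops included, and the job is handed in when it is done.

```bash
ls; mkdir -p pics
python3 - <<'E'
from rig import bot
import cv2,numpy as np,pickle
for n in("scene","top"):
    c=bot.read_camera(n);cv2.imwrite(f"pics/{n}1.png",c["image"]);pickle.dump(c,open(f"{n}1.pkl","wb"))
    print(n,c["fovy"],c["cx"],c["cy"],c["eye"],c["attitude"])
s=bot.read_state();print(s)
E
```

```text
pics
scene 42.32057971008523 281.9080608823179 207.5678714212002 [1290.93101495  592.87370052 1415.53661687] [-0.13983593  0.40848283  0.85267751 -0.29415771]
top 47.476418789540915 277.58333842332837 208.78742637245946 [ 338.96661414  -75.11942731 1779.61657912] [-0.02737442  0.71458288 -0.69835109  0.03045829]
{'clock': 0.1, 'joint_positions': array([-1.35461600e+00,  3.00404075e-01,  1.52155634e+00, -8.38397953e-06,
        1.32069635e+00, -6.66299250e-02]), 'qvel': array([ 3.98570723e-04, -6.68335492e-04, -1.55442487e-03,  7.02591571e-05,
       -2.96763772e-04,  6.01648681e-04]), 'effort': array([ 1.62788816e-03, -5.44377387e+01, -3.62369585e+01, -6.53175698e-05,
        2.98320752e-03, -6.41529496e-07]), 'ee_pos': array([ 153.41637454, -527.9582603 ,  249.76853433]), 'tool_rot': array([-5.30266315e-04,  9.90018657e-01,  1.40935363e-01, -4.37972298e-05]), 'ft_force': array([ 0.09070994, -0.06361027,  0.23911439]), 'moment': array([ 0.03942701,  0.00934306, -0.04962598]), 'grip_force': 0.0, 'grip_width': 85.59756985332714}
```

View pics/scene1.png

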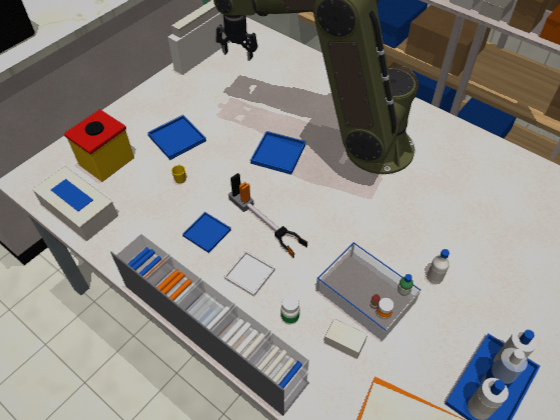

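View pics/top1.png

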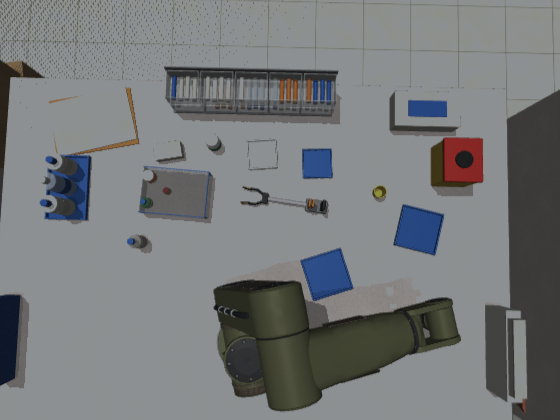

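Scene view: 110 mm blue tray candidate at (207,232), larger blue trays at (278,152) and (177,137). The white tray is at (250,272), the reacher's handle at (242,190) and its jaws at (290,240). The shelf is centred near (368,285). The vial's red cap is at (375,300), with an orange jar (386,308) and a green-capped bottle (406,284) on the shelf. In the top view these are: tray (317,163), lookalikes (327,274) and (419,230), vial cap (166,190).

```bash
cat > h.py <<'E'
import numpy as np,cv2
from scipy.spatial.transform import Rotation as R
def rot(q): return R.from_quat([q[1],q[2],q[3],q[0]])
def foc(c): return 210/np.tan(np.radians(c["fovy"]/2))
def plane(c,u,v,z):
    d=rot(c["attitude"]).apply([(u-c["cx"])/foc(c),(v-c["cy"])/foc(c),1]);e=np.array(c["eye"])
    return e+d*(z-e[2])/d[2]
def proj(c,p):
    q=rot(c["attitude"]).inv().apply(np.array(p)-c["eye"]);return q[...,:2]/q[...,2:]*foc(c)+[c["cx"],c["cy"]]
def cloud(c):
    v,u=np.mgrid[:420,:560];d=c["depth"]
    P=np.stack([(u-c["cx"])/foc(c)*d,(v-c["cy"])/foc(c)*d,d],-1).reshape(-1,3)
    return (rot(c["attitude"]).apply(P)+c["eye"]).reshape(420,560,3)
E
python3 - <<'E'
import pickle;from h import *
for n,box in(("top",(130,130,200,150)),("scene",(310,225,120,110))):
    c=pickle.load(open(n+"1.pkl","rb"));x,y,w,h=box
    cv2.imwrite(f"pics/{n}crop.png",cv2.resize(c["image"][y:y+h,x:x+w],None,fx=4 if n=="top" else 5,fy=4 if n=="top" else 5,interpolation=cv2.INTER_CUBIC))
    P=cloud(c);hsv=cv2.cvtColor(c["image"],cv2.COLOR_BGR2HSV)
    def blobs(name,lo,hi,mn):
        m=cv2.inRange(hsv,lo,hi);k,l,s,ct=cv2.connectedComponentsWithStats(m)
        for i in range(1,k):
            if s[i,4]>=mn:
                r=cv2.minAreaRect(np.argwhere(l==i)[:,::-1].astype(np.float32))
                print(n,name,s[i],ct[i].round(1),np.median(P[l==i],0).round(0),plane(c,*r[0],7).round(0),np.round(r[1],1),round(r[2],1))
    blobs("blue",(105,150,60),(125,255,255),150)
    blobs("red",(0,120,50),(6,255,255),3)
    blobs("orange",(7,150,120),(18,255,255),5)
E
```

```text
top blue [409 101  38  16 569] [427.4 108.4] [ 858. -618.   80.] [ 879. -641.    7.] [15. 37.] 90.0
top blue [303 149  29  29 796] [316.9 163.3] [ 660. -225.    4.] [ 660. -225.    7.] [28. 28.] 90.0
top blue [  45  156   44   63 1088] [ 75.2 189. ] [533. 664.   6.] [548. 707.   7.] [40.4 64.2] 3.2
top blue [ 395  205   49   50 1691] [418.7 229.4] [ 419. -607.    5.] [ 419. -608.    7.] [42.2 40.7] 14.0
top blue [ 301  249   52   51 1721] [326.6 274.1] [ 247. -268.    6.] [ 247. -267.    7.] [41.6 41.6] 72.5
top red [ 443  138   40   45 1506] [462.3 160. ] [ 654. -711.  156.] [ 685. -773.    7.] [44. 39.] 90.0
top red [164 188   4   5  14] [165.4 189.8] [538. 324.  73.] [546. 340.   7.] [2.8 3.5] 45.0
top orange [287  79   4  20  60] [288.   88.5] [ 903. -108.  128.] [ 944. -112.    7.] [ 3. 19.] 0.0
top orange [280  81   4  18  63] [281.3  89.2] [905. -84. 116.] [940. -86.   7.] [17.  3.] 90.0
top orange [293  81   4  18  53] [295.  90.] [ 902. -133.  116.] [ 941. -135.    7.] [17.  3.] 90.0
top orange [307  80   4  20  77] [308.5  89.6] [ 902. -182.  127.] [ 942. -188.    7.] [19. 
[... 1777 characters left out ...]
scene red [373 295   7   7  41] [375.9 297.9] [559. 335.  72.] [524. 324.   7.] [6. 6.] 90.0
scene orange [240 182   9   7  34] [243.7 185.2] [ 504. -199.  111.] [ 440. -262.    7.] [5. 8.] 53.1
scene orange [157 270  28  24 288] [170.5 281.1] [ 895. -116.  123.] [ 858. -185.    7.] [10.6 28.3] 45.0
scene orange [170 279  22  21 138] [180.5 288.9] [891. -85. 117.] [ 860. -142.    7.] [ 4.9 26.2] 45.0
scene orange [378 310  14   7  46] [384. 314.] [602. 384.  94.] [552. 369.   7.] [13.3  5.3] 8.7
scene orange [373 377  85  40 294] [405.  392.8] [712. 524.   6.] [701. 560.   7.] [91.4  5.8] 22.3
scene orange [357 384  16  36  75] [363.4 405.5] [809. 468.   6.] [795. 465.   7.] [ 2.8 38.1] 21.8
```

View pics/topcrop.png

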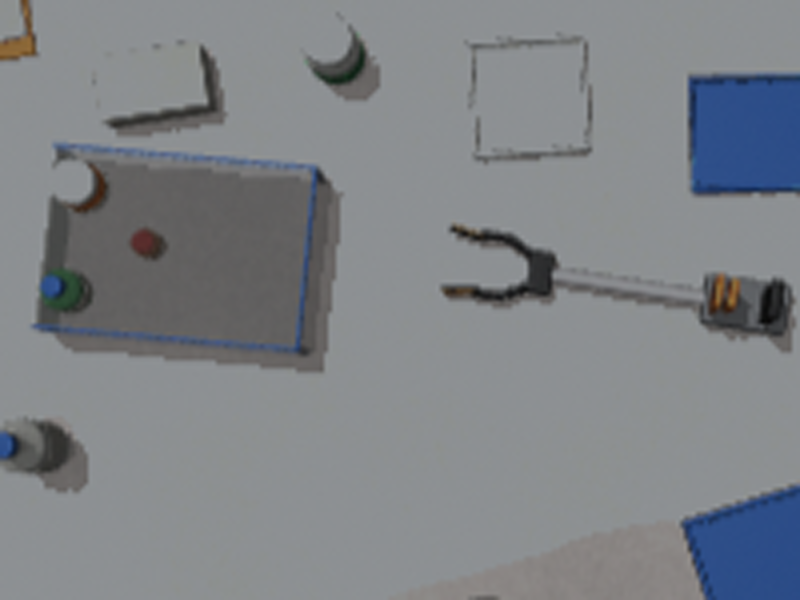

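View pics/scenecrop.png

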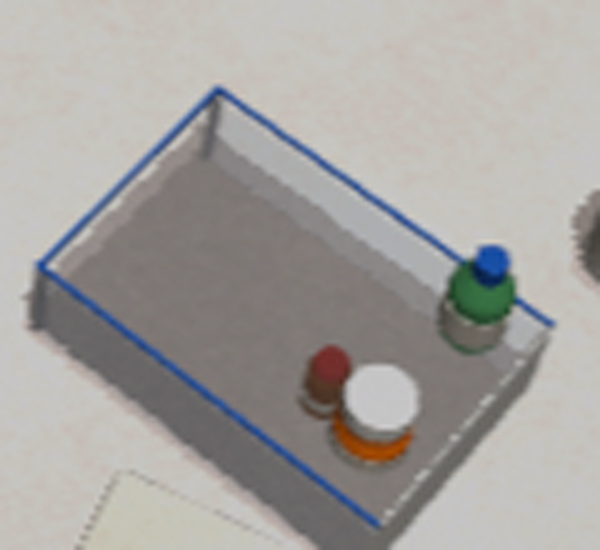

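The top crop shows the red-capped vial at about (145,243), under the clear shelf with blue edges. The jar (78,185) and bottle (63,290) are on top at the back. The reacher's foot is at (745,305) and its jaws are at (460,260). Both crops confirm that only one red-capped vial is under the shelf.

Run:
```python
import pickle;from h import *
t=pickle.load(open("top1.pkl","rb"));s=pickle.load(open("scene1.pkl","rb"))
T=lambda x,y,z:plane(t,x/4+130-.375,y/4+130-.375,z)[:2]
S=lambda x,y,z:plane(s,x/5+310-.4,y/5+225-.4,z)[:2]
a=[T(*p,71) for p in((57,145),(318,170),(301,351),(36,326))]
b=[S(*p,71) for p in((378,524),(40,265),(218,90),(553,324))]
print("shelf top",np.round(a,1).tolist(),np.mean(a,0));print("scene",np.round(b,1).tolist(),np.mean(b,0))
for A in(a,b):
  d1=A[0]-A[1];d2=A[3]-A[2];print(np.linalg.norm(d1),np.linalg.norm(d2),np.linalg.norm(A[0]-A[3]),np.degrees(np.arctan2(*(d1+d2)[::-1])))
print("vial",plane(t,165.4,189.8,46),plane(s,375.9,297.9,44))
print("jaws",T(463,230,31),T(455,291,31),"head",T(541,273,30),"plate",T(774,300,117),"trig",T(726,295,110))
print("jar",T(74,180,121),"bottle",T(52,287,146))
P=cloud(t)
# reacher height map
for v in range(194,214,2): print(v,P[v,300:332:2,2].round(0))
```

```text
shelf top [[623.4, 405.3], [606.2, 169.1], [442.2, 178.7], [459.2, 416.6]] [532.74964156 292.42612102]
scene [[623.0, 406.6], [607.8, 170.5], [443.9, 181.6], [457.9, 418.2]] [533.14129333 294.24478233]
236.8070550070934 238.5214919372233 164.58837509697176 85.87804466187077
236.58454720697327 236.9941616000019 165.5799938979508 86.4635544231356
vial [541.21257223 329.87598587  46.        ] [543.87054501 330.57748778  44.        ]
jaws [559.77360968  39.41238679] [503.15455595  45.16551833] head [521.72858755 -33.41524057] plate [ 493.66406525 -239.74058484] trig [ 497.74379249 -198.20451326]
jar [584.48411634 374.97609531] bottle [487.76243257 382.87797731]
194 [-6. -0. -4.  3.  4.  3.  5.  2.  0.  5.  1. -1. -2. -4. -9.  3.]
196 [-2. -1. -5. -1.  4. -3. -1. -3.  2.  1. -4. -1. -5. -6. -2.  1.]
198 [  1.  -1.  -9.  -3.  27. 111.  -7.  10.  -6.  -2.   2.  -9.  -7.  -2.
  -7.  -2.]
200 [-7.00e+00  9.00e+00  1.00e+00  3.00e+01  6.50e+01  1.13e+02  9.60e+01
  1.09e+02  3.90e+01  2.40e+01  1.90e+01  9.50e+01  1.13e+02 -5.00e+00
 -5.00e+00  1.78e+03]
202 [ 28.  40.  26.  28.  87. 108. 112. 113.  39.  37.  27. 108. 118.  39.
   1.  -2.]
204 [ 25.  31.  24.  34. 103. 105. 109.  36.  37.  31.  38. 117. 118.  31.
  -2.   4.]
206 [  3.  15.  -5.  30.  99.  38. 110.  31.  32.  31.  54. 121. 118.  33.
  -0.  -2.]
208 [  2.  -8.   3.  34.  36.  31.  33.  25.  36.  28.  66. 116. 116.  28.
   3.  -0.]
210 [-2.  1.  4. 28. 31. 26. 24. 28. 32. 38. 36. 61. 23. 29. -4. -5.]
212 [ -6.  -3.  -5.  -7.   3.  -2.  -7. -11.  14.  19.  25.  33.  28.  -0.
  -5.   2.]
```

```bash
cat >> h.py <<'E'
def tool(yaw,flip=1):
    """tool z down, tool y along reacher x at world yaw (deg)"""
    a=np.radians(yaw);y=flip*np.array([np.cos(a),np.sin(a),0]);z=np.array([0,0,-1.])
    q=R.from_matrix(np.c_[np.cross(y,z),y,z]).as_quat();return np.r_[q[3],q[:3]]
def wrist(bot):
    s=bot.read_state();c=bot.read_camera("wrist");M=c["mount"]
    Rw=rot(s["tool_rot"]);c["eye"]=Rw.apply(M[:3,3])+s["ee_pos"];q=(Rw*R.from_matrix(M[:3,:3])).as_quat();c["attitude"]=np.r_[q[3],q[:3]];return c
E
python3 - <<'E'
from rig import bot;import pickle;from h import *
p=[502,-195,280]
for f in(1,-1): print(f,bot.ik(p,tool(82.4,f)))
f=min((1,-1),key=lambda f:9 if bot.ik(p,tool(82.4,f)) is None else abs(bot.ik(p,tool(82.4,f))[5]))
bot.move_to(p,tool(82.4,f));print("flip",f,bot.read_state()["clock"],bot.read_state()["ee_pos"])
c=wrist(bot);pickle.dump(c,open("w1.pkl","wb"));cv2.imwrite("pics/w1.png",c["image"]);print(c["mount"],c["fovy"],c["eye"])
E
```

```text
1 [-4.38520231e-01  2.52561537e-01  1.51162786e+00 -4.44089210e-16
  1.37740326e+00 -1.87667153e+00]
-1 [-4.38520231e-01  2.52561537e-01  1.51162786e+00 -4.44089210e-16
  1.37740326e+00  1.26492112e+00]
flip -1 1.8583 [ 501.73979221 -195.64455463  279.93372591]
[[-1.36910720e-03 -9.63089799e-01 -2.69176827e-01  6.88942616e+01]
 [ 9.99999054e-01 -1.35334328e-03 -2.44132465e-04  3.95945590e-01]
 [-1.29167162e-04 -2.69176906e-01  9.63090742e-01 -1.23443454e+02]
 [ 0.00000000e+00  0.00000000e+00  0.00000000e+00  1.00000000e+00]] 61.64566442737753 [ 569.98772931 -205.17897929  403.36863238]
```

View pics/w1.png

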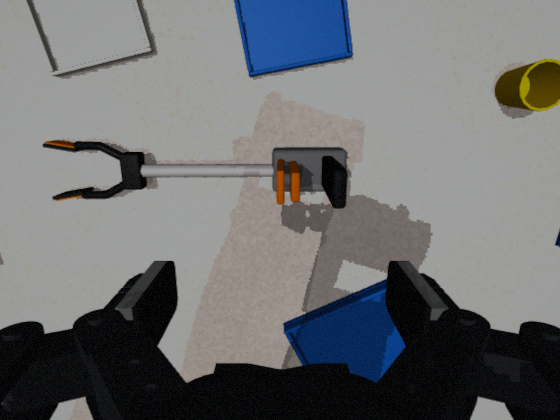

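The wrist view shows the reacher close up. The shaft runs from (145,171) to (272,170), the foot from (274,148) to (347,192), the orange trigger is at (287,182), the black plate at (334,182), and the jaw tips are at (45,146) and (56,197).

Run:
```python
import pickle;from h import *
w=pickle.load(open("w1.pkl","rb"))
W=lambda u,v,z:plane(w,u,v,z)[:2]
a,b=W(150,171,29),W(265,170,29);d=b-a;print("shaft",a,b,"yaw",np.degrees(np.arctan2(-d[1],-d[0])))
j=(W(45,146,31)+W(56,197,31))/2;h=W(122,171,30)
print("tips mid",j,"head front?",h)
f0,f1,f2,f3=W(274,149,30),W(344,149,30),W(274,191,30),W(346,191,30)
print("foot",f0,f1,f2,f3,np.linalg.norm(f0-f1),"ctr",(f0+f1+f2+f3)/4)
print("plate top",W(328,157,117),W(346,157,117),W(337,205,100));P=cloud(w)
m=(P[...,2]>95)&(P[...,2]<130)&(abs(P[...,0]-500)<60)&(abs(P[...,1]+210)<80)
u=(j-W(300,170,30));u/=np.linalg.norm(u);print("yaw tips",np.degrees(np.arctan2(u[1],u[0])))
x=(P[m][:,:2]@u);n=np.array([-u[1],u[0]]);print(np.histogram(x-((f0+f1+f2+f3)/4)@u,bins=np.arange(-40,50,4)))
```

```text
shaft [523.05740647 -56.61402643] [ 507.53592884 -179.29240135] yaw 82.7891536404124
tips mid [536.523273    48.23762742] head front? [527.21234039 -27.26248499]
foot [ 528.55502555 -192.0403154 ] [ 518.64846753 -265.18330058] [ 483.53087348 -185.6922106 ] [ 473.00292527 -263.40720236] 73.81081337920362 ctr [ 500.93432296 -226.58075723]
plate top [ 525.90533075 -237.73985284] [ 523.93940593 -252.25429402] [ 479.434663   -243.41560053]
yaw tips 82.71328314761821
(array([  0,   0,   0,  17, 183, 202, 294,   0,   0,   0,   0,   0,   0,
        50, 140,  92,  24, 156, 108,   0,   0,   0]), array([-40, -36, -32, -28, -24, -20, -16, -12,  -8,  -4,   0,   4,   8,
        12,  16,  20,  24,  28,  32,  36,  40,  44,  48]))
```

Run:
```python
from rig import bot;from h import *
q=tool(82.7,-1)
bot.move_to([501.7,-223,200],q)
print(bot.servo_line([501.7,-223,85],q,speed=120,until_force=6))
s=bot.read_state();print(s["ee_pos"],s["clock"])
w=66
while w>52:
    bot.move_gripper(w);s=bot.read_state();print(w,round(s["grip_width"],2),round(s["grip_force"],2),s["ft_force"].round(1),round(s["clock"],2))
    if s["grip_force"]>3: break
    w-=1
```

```text
False
[ 502.10987746 -223.16644176   85.84190685] 3.45
66 65.74 0.0 [-0.1 -0.1 -0.6] 3.78
65 65.07 0.0 [0.1 0.3 0.1] 4.0
64 63.86 0.0 [-0.6 -0.8 -0. ] 4.22
63 63.22 0.54 [-0.2  0.4  1.5] 4.43
62 62.1 1.32 [-0.5  2.2  1.9] 4.65
61 60.76 1.42 [0.3 2.5 2.6] 4.87
60 60.04 1.66 [0.7 3.7 2.2] 5.08
59 59.15 5.72 [-0.8  1.7  2.7] 5.3
```

Run:
```python
from rig import bot;from h import *
for w in(58.3,57.6,57):
    bot.move_gripper(w);bot.dwell(.05);s=bot.read_state();print(w,round(s["grip_width"],2),round(s["grip_force"],2),s["ft_force"].round(1))
    if s["grip_force"]>7.3:break
p=s["ee_pos"];q=tool(82.7,-1)
bot.servo_line([p[0],p[1],p[2]+12],q,speed=40);s=bot.read_state();print(s["ee_pos"],s["ft_force"].round(1),s["moment"].round(2),s["grip_force"],s["grip_width"],s["clock"])
import pickle
for n in("top","scene"):
    c=bot.read_camera(n);pickle.dump(c,open(n+"2.pkl","wb"))
c=wrist(bot);pickle.dump(c,open("w2.pkl","wb"))
I=np.vstack([cv2.resize(pickle.load(open("top2.pkl","rb"))["image"][165:240,230:340],None,fx=5,fy=5,interpolation=2),cv2.resize(c["image"][:200,:400],(550,225))])
cv2.imwrite("pics/lift.png",I)
```

```text
58.3 58.66 7.23 [-0.9 -0.6  4.5]
57.6 57.52 8.11 [-2.1 -1.8  6.8]
[ 501.75464685 -223.51975599   97.41794692] [ 0.   0.  -2.3] [-0.05 -0.01 -0.04] 7.276622727513313 57.984944755315624 6.2917
```

View pics/lift.png

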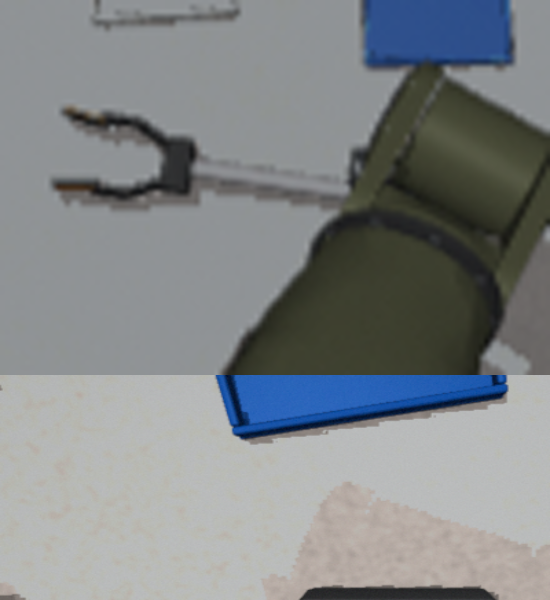

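The lifted reacher shows in the top crop with its jaws open, tips at (65,112) and (53,184) and head at (178,165). The shadow is small, so it is only slightly off the counter.

Run:
```python
import pickle;from h import *
for n in("top1","top2","scene1","scene2"):
    c=pickle.load(open(n+".pkl","rb"));P=cloud(c).reshape(-1,3)
    a=np.radians(82.7);u=np.array([np.cos(a),np.sin(a)]);nn=np.array([-u[1],u[0]])
    X=(P[:,:2]-[501.3,-226])@u;Y=(P[:,:2]-[501.3,-226])@nn
    m=(abs(Y)<7)&(X>60)&(X<185)&(P[:,2]>15)&(P[:,2]<60)
    f=np.polyfit(X[m],P[m,2],1);h=(abs(Y)<16)&(X>185)&(X<225)&(P[:,2]>15)&(P[:,2]<60)
    g=np.polyfit(X[m],Y[m],1)
    J=(abs(Y)<45)&(X>225)&(X<300)&(P[:,2]>13)&(P[:,2]<60)
    print(n,m.sum(),"z at 60,185",np.polyval(f,[60,185]).round(1),"head",h.sum(),np.median(P[h,2]),"Y at 0,260",np.polyval(g,[0,260]).round(1),"jaws",J.sum(),np.median(P[J,2]),"X",X[J].max() if J.any() else 0, "Yrange",np.percentile(Y[J],[2,98]))
```

```text
top1 100 z at 60,185 [27.5 27.8] head 55 30.30575724293203 Y at 0,260 [1.5 1.8] jaws 72 26.05507988970885 X 283.690488987577 Yrange [-28.59867048  32.97031901]
top2 95 z at 60,185 [39.2 38.8] head 51 41.190820463220916 Y at 0,260 [2.2 1. ] jaws 71 37.63582382377558 X 281.29713650598796 Yrange [-27.15912583  33.21066838]
scene1 134 z at 60,185 [27.9 29. ] head 74 30.121187920577313 Y at 0,260 [-0.8 -1.1] jaws 127 26.110602526686307 X 282.53818999356946 Yrange [-31.47877967  31.5448749 ]
scene2 138 z at 60,185 [39.9 39. ] head 75 41.90344228746244 Y at 0,260 [-0.9 -0.1] jaws 148 36.10331360290036 X 279.945270287376 Yrange [-29.3605823   31.14873069]
```

Run:
```python
from rig import bot;from h import *;import pickle
q=tool(86.2,-1);u=np.array([np.cos(np.radians(86.2)),np.sin(np.radians(86.2)),0]);T=np.array([525.1,68,91.])
bot.servo_line(T-200*u,q,speed=80)
print(bot.servo_line(T-60*u,q,speed=80,until_force=5))
s=bot.read_state();print(s["ee_pos"],s["ft_force"].round(1),s["grip_force"],s["grip_width"],s["clock"])
c=bot.read_camera("top");d=bot.read_camera("scene");pickle.dump((c,d),open("ins.pkl","wb"))
cv2.imwrite("pics/ins.png",np.hstack([cv2.resize(c["image"][155:235,130:230],(400,320),interpolation=2),cv2.resize(d["image"][235:335,290:415],(400,320),interpolation=2)]))
```

```text
False
[521.11929467   7.83278309  90.99599774] [ 0.1  0.3 -2.5] 7.2795190662145615 57.49628477324878 9.65
```

View pics/ins.png

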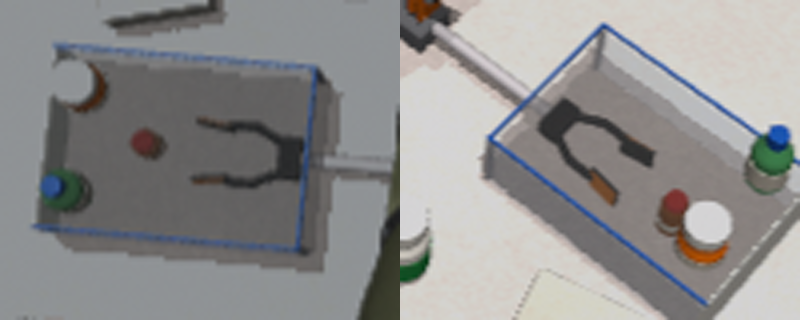

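The top part shows the jaws open inside the gap, tips at (200,122) and (196,181), heading for the vial at (143,143). The vial sits a little towards +x (up) of the jaw axis.

Run:
```python
from h import *;import pickle
c,d=pickle.load(open("ins.pkl","rb"))
T=lambda x,y,z:plane(c,x/4+129.625,y/4+154.625,z)[:2]
S=lambda x,y,z:plane(d,x/3.2+290-.35,y/3.2+235-.35,z)[:2]
a=np.radians(86.2);u=np.array([np.cos(a),np.sin(a)]);n=np.array([-u[1],u[0]])
ref=np.array([521.12,7.83])-2.5*u
for nm,p in(("tipA",T(199,122,36)),("tipB",T(195,181,36)),("head",T(290,157,35)),("vial",T(143.5,142,46)),("S tipL",S(652,158,36)),("S tipR",S(612,198,36)),("S head",S(560,120,35)),("S vial",S(675,203,46))):
    print(nm,p.round(1),"X",((p-ref)@u).round(1),"Y",((p-ref)@n).round(1))
P=cloud(c).reshape(-1,3)
```

```text
tipA [560.9 281.7] X 278.4 Y -21.5
tipB [506.3 283.2] X 276.3 Y 33.0
head [530.6 197.2] X 192.0 Y 3.1
vial [540.  329.5] X 324.7 Y 2.4
S tipL [287.5 570.4] X 548.3 Y 270.4
S tipR [347.8 560.5] X 542.5 Y 209.5
S head [302.7 486.6] X 465.7 Y 249.7
S vial [324.3 606.5] X 586.8 Y 236.0
```

Run:
```python
from h import *;import pickle
c,d=pickle.load(open("ins.pkl","rb"))
S=lambda x,y,z:plane(d,(x-400)/3.2+290-.35,y/3.2+235-.35,z)[:2]
a=np.radians(86.2);u=np.array([np.cos(a),np.sin(a)]);n=np.array([-u[1],u[0]])
ref=np.array([521.12,7.83])-2.5*u
for nm,p in(("S tipL",S(652,158,36)),("S tipR",S(612,198,36)),("S head",S(560,120,35)),("S vial",S(675,195,46))):
    print(nm,p.round(1),"X",((p-ref)@u).round(1),"Y",((p-ref)@n).round(1))
```

```text
S tipL [514.9 287.4] X 281.1 Y 24.8
S tipR [571.6 282.1] X 279.5 Y -32.2
S head [533.8 198.9] X 194.0 Y 0.0
S vial [539.3 326.3] X 321.4 Y 3.0
```

```bash
cat >> h.py <<'E'
def gf(bot,n=4):
    v=[]
    for _ in range(n): bot.dwell(.02);v.append(bot.read_state()["grip_force"])
    return np.mean(v)
E
python3 - <<'E'
from rig import bot;from h import *;import pickle
q=tool(86.2,-1);T=np.array([526.6,68,91.])
print(bot.servo_line(T,q,speed=50,until_force=3))
T[2]=83;print("floor",bot.servo_line(T,q,speed=15,until_force=1.5))
s=bot.read_state();p=s["ee_pos"];print(p,s["ft_force"].round(1),s["clock"])
w=s["grip_width"]
for w in np.r_[55:51:-1.5,np.arange(50.5,44,-.25)]:
    bot.move_gripper(w,20);g=gf(bot);s=bot.read_state();print(round(w,2),round(s["grip_width"],2),round(g,2),s["ft_force"].round(1),round(s["clock"],2))
    if g>11: break
E
```

```text
False
floor True
[526.64143336  67.77516517  85.139724  ] [ 1.7 -1.8  3.2] 11.525
55.0 55.38 10.41 [-1.4 -4.8  8.4] 11.81
53.5 53.91 12.03 [-2.9 -7.4 10.8] 12.09
```

Run:
```python
from rig import bot;from h import *;import pickle
q=tool(86.2,-1)
T=np.array([526.6,68.,85.1])
for k in range(5):
    T[2]+=.5;bot.servo_line(T,q,speed=10);g=gf(bot);s=bot.read_state();print(s["ee_pos"].round(2),round(s["grip_width"],2),round(g,2),s["ft_force"].round(1),round(s["clock"],2))
    if s["ft_force"][2]<1: break
c=bot.read_camera("top");d=bot.read_camera("scene")
cv2.imwrite("pics/sq.png",np.hstack([cv2.resize(c["image"][155:235,130:230],(400,320),interpolation=2),cv2.resize(d["image"][235:335,290:415],(400,320),interpolation=2)]))
```

```text
[526.83  67.82  85.85] 53.8 10.17 [-0.3 -3.7  4.8] 12.41
[526.42  68.14  85.85] 53.96 8.64 [-0.1 -1.3 -0.4] 12.72
```

View pics/sq.png

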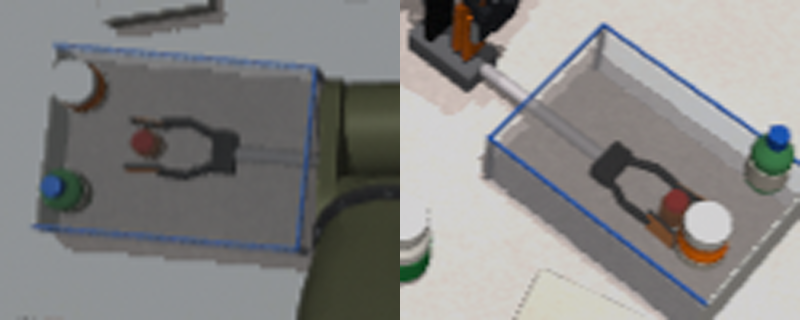

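The top part shows the vial cap at (145,142) between the half-closed pads, at rows 122 and 168. The grasp is lined up, so I'll squeeze by force.

Run:
```python
from rig import bot;from h import *
q=tool(86.2,-1);T=np.array([526.6,68.,86.1])
w=53.2
while w>42:
    bot.move_gripper(w,20);g=gf(bot);s=bot.read_state()
    if s["ft_force"][2]>2:
        T[2]+=.3;bot.servo_line(T,q,speed=15);g=gf(bot);s=bot.read_state()
    print(round(w,2),round(s["grip_width"],2),round(g,2),s["ft_force"].round(1),s["ee_pos"][2].round(2),round(s["clock"],2))
    if g>13.5: break
    w-=.5 if g<9.6 else .15
```

```text
53.2 53.29 8.4 [-0.7 -0.5 -1. ] 85.96 13.11
52.7 52.96 8.57 [-0.1 -1.1 -1.6] 86.08 13.39
52.2 52.46 8.96 [-1.4 -2.1 -0.3] 86.14 13.68
51.7 51.97 9.52 [-0.9 -1.9  0.7] 86.23 13.96
51.2 51.87 9.2 [-0.3 -1.6  0.4] 86.31 14.56
50.7 50.8 9.59 [-0.3 -1.9  0.8] 86.39 14.84
50.2 50.4 8.97 [-0.  -0.6 -1.4] 86.51 15.44
49.7 49.85 9.3 [-0.3 -0.3 -1.4] 86.61 15.72
49.2 49.08 9.63 [-0.3 -0.8 -1.2] 86.7 16.01
49.05 49.41 9.83 [-1.5 -1.8 -0.6] 86.71 16.29
48.9 48.69 10.01 [ 0.2 -0.9  1.7] 86.74 16.57
48.75 48.81 10.22 [-0.3 -2.1  0.6] 86.75 16.86
48.6 48.65 10.52 [-0.3 -1.5  1.8] 86.77 17.14
48.45 49.01 9.69 [-0.4 -0.7 -0.8] 86.84 17.74
48.3 48.22 10.99 [ 0.3 -0.2 -2. ] 86.88 18.02
48.15 48.49 12.58 [ 0.8 -0.6 -3.4] 86.93 18.31
48.0 48.06 14.27 [ 0.4 -0.6 -3.3] 86.96 18.59
```

Run:
```python
from rig import bot;from h import *
q=tool(86.2,-1)
for w in(47.85,47.7):
    bot.move_gripper(w,20);g=gf(bot);print(w,g)
    if g>15.3:break
bot.dwell(.3)
p=bot.read_state()["ee_pos"];u=np.array([np.cos(np.radians(86.2)),np.sin(np.radians(86.2)),0])
def rep(n):
    g=gf(bot);s=bot.read_state();print(n,s["ee_pos"].round(1),round(s["grip_width"],2),round(g,2),s["ft_force"].round(1),round(s["clock"],2))
T=p+[0,0,4];bot.servo_line(T,q,speed=15);rep("lift")
bot.servo_line(T-40*u,q,speed=50);rep("a")
bot.servo_line(T-215*u,q,speed=70);rep("out")
c=bot.read_camera("top");d=bot.read_camera("scene")
import pickle;pickle.dump((c,d),open("out.pkl","wb"))
cv2.imwrite("pics/out.png",np.hstack([cv2.resize(c["image"][155:235,170:270],(400,320),interpolation=2),cv2.resize(d["image"][200:300,240:365],(400,320),interpolation=2)]))
```

```text
47.85 16.041502431035042
lift [526.6  68.   91. ] 47.97 15.87 [-0.1  0.4 -2.8] 19.66
a [523.9  28.3  91. ] 47.97 15.87 [ 0.9  0.3 -2.6] 20.68
out [ 512.4 -146.4   91. ] 47.74 15.87 [ 0.6  0.2 -2.4] 23.39
```

View pics/out.png

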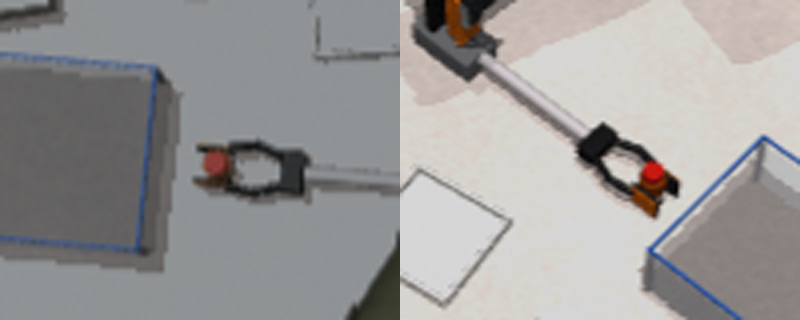

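The vial is out of the gap and held upright, with the cap at (215,162) in the top part and (652,172) in the scene part. Next I carry it above the tray at yaw 18° and measure.

```bash
cat >> h.py <<'E'
def cap(c,z,near):
    hsv=cv2.cvtColor(c["image"],cv2.COLOR_BGR2HSV);m=cv2.inRange(hsv,(0,120,50),(6,255,255))|cv2.inRange(hsv,(174,120,50),(180,255,255))
    k,l,s,ct=cv2.connectedComponentsWithStats(m)
    o=[plane(c,*ct[i],z)[:2] for i in range(1,k) if s[i,4]>4]
    return min(o,key=lambda p:np.hypot(*(p-near)))
E
python3 - <<'E'
from rig import bot;from h import *;import pickle
c,d=pickle.load(open("out.pkl","rb"));t=np.array([512.4,-146.4]);n=t+262*np.array([.066,.998])
print("cap rel",cap(c,50,n)-t,cap(d,48,n)-t)
p=bot.read_state()["ee_pos"];bot.servo_line(p+[0,0,60],tool(86.2,-1),speed=60)
a=np.radians(18);u=np.array([np.cos(a),np.sin(a),0])
V=np.array([660.5,-225.7,0])-9*u;T=V-261*u;T[2]=151
bot.servo_line(T,tool(18,-1),speed=65)
g=gf(bot);s=bot.read_state();print(s["ee_pos"].round(1),s["joint_positions"].round(2),round(g,2),s["ft_force"].round(1),s["clock"])
c=bot.read_camera("top");d=bot.read_camera("scene");pickle.dump((c,d),open("over.pkl","wb"))
print("want",V,"top",cap(c,110,V[:2]),"scene",cap(d,108,V[:2]))
cv2.imwrite("pics/over.png",np.hstack([cv2.resize(c["image"][130:230,255:380],(400,320),interpolation=2),cv2.resize(d["image"][130:260,150:312],(400,320),interpolation=2)]))
E
```

```text
cap rel [ 13.0855328  262.65424595] [ 13.84858892 262.13307096]
[ 403.8 -309.1  151. ] [-0.73  0.32  1.75 -0.    1.08  2.1 ] 15.89 [-0.4  0.5 -3.4] 27.8667
want [ 651.94049135 -228.48115295    0.        ] top [ 649.2214439  -223.25580179] scene [ 652.06047169 -225.09725389]
```

View pics/over.png

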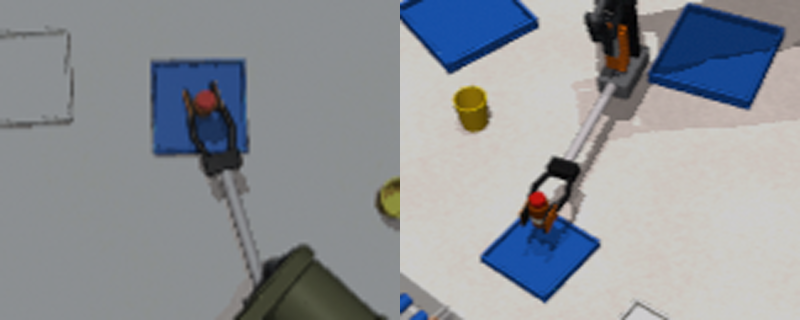

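The top part shows the held vial at (205,100) over the 110 mm tray, which spans (150–246, 60–155). I'll correct by (+1,-4) mm and lower until it touches.

Run:
```python
from rig import bot;from h import *;import pickle
q=tool(18,-1);T=np.array([404.9,-313.2,97.])
print(bot.servo_line(T,q,speed=45,until_force=5))
T[2]=88;print("touch",bot.servo_line(T,q,speed=6,until_force=1.2))
g=gf(bot);s=bot.read_state();print(s["ee_pos"].round(2),round(g,2),s["ft_force"].round(1),s["moment"].round(2),s["clock"])
c=bot.read_camera("top");d=bot.read_camera("scene");pickle.dump((c,d),open("down.pkl","wb"))
print(cap(c,50,[652,-228]),cap(d,48,[652,-228]))
```

```text
False
touch True
[ 404.68 -312.96   89.97] 17.38 [ 1.  -0.4 -0.9] [ 0.04 -0.54 -0.13] 30.4083
[ 649.62353673 -227.70037116] [ 652.87782673 -229.1191468 ]
```

Run:
```python
from rig import bot;from h import *;import pickle
q=tool(18,-1)
for w in(48.3,48.8,49.5,51,53,55,57):
    bot.move_gripper(w,20);g=gf(bot,2);s=bot.read_state();print(w,round(s["grip_width"],2),round(g,2),s["ft_force"].round(1))
c=bot.read_camera("top");d=bot.read_camera("scene");pickle.dump((c,d),open("rel.pkl","wb"))
print(cap(c,50,[652,-228]),cap(d,48,[652,-228]),s["clock"],s["ee_pos"])
cv2.imwrite("pics/rel.png",np.hstack([cv2.resize(c["image"][140:203,280:359],(400,320),interpolation=2),cv2.resize(d["image"][185:265,160:260],(400,320),interpolation=2)]))
```

```text
48.3 48.3 13.86 [ 1.5 -0.3 -0.7]
48.8 49.07 9.3 [ 0.6 -0.5 -2.3]
49.5 49.69 8.91 [-0.7  0.3 -3.2]
51 51.02 8.61 [-0.8 -0.3 -3.1]
53 52.95 8.21 [-0.2 -0.  -2.8]
55 55.06 7.81 [-0.3 -0.6 -2.6]
57 57.18 7.42 [ 0.6  0.2 -2.9]
[ 648.94959872 -227.18724436] [ 653.2353531  -229.70617136] 32.2583 [ 404.43240686 -312.83076345   89.74668606]
```

View pics/rel.png

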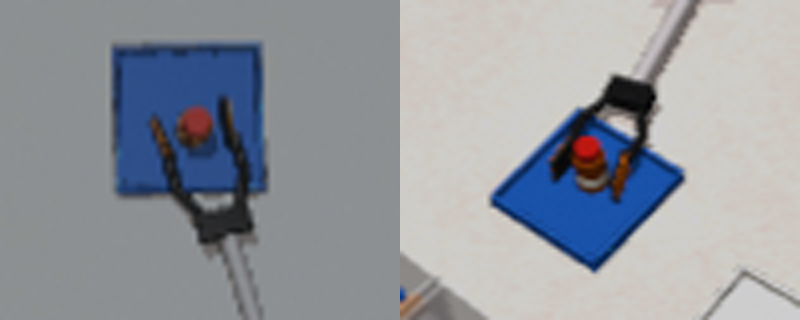

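The vial stands free inside the tray, cap at (195,125) in the top part, with both pads clear of it on each side. I'll lift straight up and return the reacher to its original place.

Run:
```python
from rig import bot;from h import *;import pickle
q=tool(18,-1);p=bot.read_state()["ee_pos"];a=np.radians(18);u=np.array([np.cos(a),np.sin(a),0])
T=p+[0,0,68];print(bot.servo_line(T,q,speed=45,until_force=4))
bot.servo_line(T-50*u,q,speed=80)
q=tool(82.7,-1);bot.servo_line([501.7,-223.5,155],q,speed=75)
bot.servo_line([501.7,-223.5,94],q,speed=60)
print("touch",bot.servo_line([501.7,-223.5,83],q,speed=10,until_force=1.5))
s=bot.read_state();print(s["ee_pos"],s["ft_force"].round(1),s["moment"].round(2),s["clock"])
for w in(60,63,68,85): bot.move_gripper(w,20)
print(bot.read_state()["ft_force"].round(1))
print(bot.servo_line([501.7,-223.5,200],q,speed=60,until_force=5))
bot.move_to([420,-350,300],q)
c=bot.read_camera("top");d=bot.read_camera("scene");pickle.dump((c,d),open("end.pkl","wb"))
print(cap(c,50,[652,-228]),cap(d,48,[652,-228]),bot.read_state()["clock"])
cv2.imwrite("pics/end.png",np.hstack([cv2.resize(c["image"][135:225,230:345],(400,313),interpolation=2),cv2.resize(d["image"][160:265,165:300],(400,313),interpolation=2)]))
```

```text
False
touch True
[ 501.62334378 -223.61006294   85.0753089 ] [-0.6 -0.5  5.1] [-0.07  0.02 -0.  ] 39.325
[0.2 0.  0. ]
False
[ 648.94959872 -227.18724436] [ 653.2835647  -227.81013012] 43.225
```

View pics/end.png

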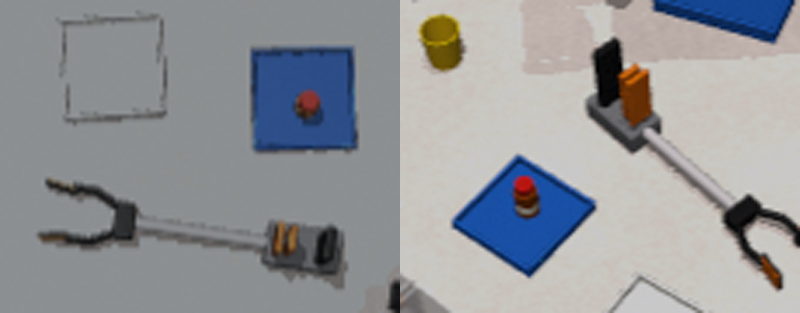

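The vial stands upright in the blue tray, at (308,103) in the top part. The reacher stands on its foot on the open counter, clear of both trays.

```bash
python3 -c "
from rig import bot
print(bot.finish_job())"
```

```text
the job is handed in; nothing more can be done
None
```

I handed the job in at about 43 s: the last pictures show the vial upright in the 110 mm blue tray, about 11 mm from its centre, and the reacher standing on its foot clear of both trays, but no verdict came back.

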